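Put the bench kit away in its silhouette trays

ROBOT

A 6-joint arm with a two-finger parallel gripper is mounted at the origin on the work surface; the furniture and walls round the work are solid. World frame = base frame: x ahead of the robot, y to its left, z up, the work surface at z = 0. Lengths are in mm, angles in rad, forces in N, time in s.
With the tool pointing down it reaches from about 275 to 825 mm from the base axis. Payload 4.9 kg.
Tool frame: the origin (TCP) lies midway between the tips of the shut fingers; the grasp point (between the pads) lies 19 mm behind it; z points along the fingers, y is the line along which they close (so a half turn about z gives the same grasp; the last joint's range is limited). The gripper opens to 85 mm and grips with 20 to 120 N. Pads are 22 mm wide; open, the fingers measure 114 mm over their backs; the gripper's body (76 mm by 85 mm) begins 54 mm behind the grasp point. The pads swing forward as they close: fully open they stand 13 mm farther back than shut.
Start: joints at [-1.48, 0.326, -0.193, 1.052, 0, 1.437], TCP at [122.612, -536.176, 231.281] pointing down, gripper open.
Joint ranges: [-2.65, 2.65], [-0.97, 1.79], [-1.3, 1.35], [-1.93, 2.1], [-1.47, 1.37], [-3.14, 3.14]. Speed limits (rad/s): [2.57, 2.57, 3.14, 3.14, 3.14, 3.14].

INTERFACE

Orientations are given as a unit quaternion [x, y, z, w].
In Python, from rig import r, optics, close_job gives the robot as it stands.
- The arm moves only by the tool jog_arm, never from a script. Its argument "increments" is a list of rows, each an object of numbers: "x", "y", "z": the shift along the tool's x, y, z in m; "yaw": the turn about the tool's z in rad. In form: [{"x": .., "y": .., "z": .., "yaw": ..}, ...]. A call has 1 to 20 rows; each row is the pose to reach, as a shift and turn from the pose commanded when the call began, along the tool's axes at that moment; what a row does not reach only later rows make up. A row lasts 1/10 s, in which the tool goes at most 50 mm and 8.59 degrees, less where a joint would pass 70% of its speed; a pose out of reach is approached as far as the arm can. A call with a gripper value outside its range is refused whole. "hand" is the closure, from -1 (fully open) to 1 (shut), so that 0 is half open, set as the call begins (left out, the last holds). The fingers move at their own pace and stop on an object; "newtons" is the grip in N (left out, the last holds). Time passes only in rows, so rows that repeat a pose let the fingers close. It gives the time, the measured TCP pose, the force, the opening and the grip force at its end, in the units of the state.
- r.get_state(): the state, without advancing time (a new reading comes with each control period).
- optics.grab_frame(name): name is "scene" or "top"; returns a dict with "image" (480x640x3 uint8, blue, green, red), "K" (3x3 intrinsics, pixels), "k1" (the pictures are not rectified: a ray, as slopes to the right and down, at radius r is drawn at 1 + k1 r^2 times it, then the intrinsics apply), "camera_from_world" (4x4, takes a point from world to camera coordinates). Camera axes: x right, y up, looking along -z (the intrinsics and any distortion apply to the point x, -y, -z); pixel columns grow to the right and rows downward; lengths in mm; the calibration is good to about 2 mm. A picture is of the moment at which its call begins. There is no depth.
- close_job(): hands the job in; it is judged then, once.
Trained networks look in a picture, given as the dict that the camera call returned (one of the last four; its "shot" number tells which), for a name from the list of things; names that differ only in an ending like _2 or _b are one class to them, and where a whole thing is asked for, a point or a joint stands for the part that bears it (a point fixed in the world has none). Each returns a list of dicts, best first, with "score" (0 to 1); they miss things now and then, are a little off and sometimes report something else, mostly with a low value. They report only what shows in the picture. A call takes as long as a camera call.
- optics.boxes_of(picture, name): "extent" ([left, top, right, bottom] in pixels, round what is visible of it).
The state is a dict: "t": time; "joint_pos": joint angles; "qvel": joint speeds; "joint_torque": joint torques, N m; "ee_pos": TCP position; "orientation": TCP orientation; "force": force on the tool from outside, world axes, zero at the start; "moment": the same for the moment, N m; "opening": finger opening in mm; "finger_force": force on a finger pad.
Only numpy, scipy, OpenCV 4.12 (cv2) and the standard library are available. Lean on these libraries where they do the work, as an engineer would, in place of code of your own. Each camera call takes 0.05 s, during which the arm holds its last target. There are 200 camera calls.

TASK

Put the centre punch, the air coupler, the dark grey bolt and the short tube away, each in the foam tray whose pocket is painted with its own silhouette: lying flat on the pocket's floor along the silhouette (either way round will do), the tube standing upright. Leave the small rusty bolt where it lies.

Things in the scene. Friction and masses are not known exactly. Their poses are not given: they have to be found in the camera images.
- punch: centre punch, a thin dark steel rod lying on the plywood board, 14 wide x 116 long x 14 mm high. Origin: centre of its underside; y along its length, x across it, z up
- coupler: quick air coupler, a stepped bright metal fitting with a brass-coloured end, lying on the plywood board, 25 wide x 96 long x 25 mm high. Origin: centre of its underside; y along its length, x across it, z up
- bolt: dark grey steel hex bolt lying on the plywood board, 22 wide (at the head) x 68 long x 20 mm high; it behaves as a solid block of that size. Origin: centre of its underside; y along its length, x across it, z up
- tube: short dark grey steel tube standing on its end on the plywood board, 42 mm outside diameter, 26 mm bore at the least, 60 mm high. Origin: centre of its underside; z up along its axis
- punch_tray: black-topped yellow foam tray, 76 x 152 x 10 mm, fixed on the plywood board (board top 10 mm above the bench); pocket 30 x 132 mm, 5 mm deep, centred, its yellow floor painted with the black silhouette of the centre punch (a long, thin, stepped bar). Origin: centre of the tray's underside, pocket floor 5 mm and tray top 10 mm above it. x across the tray, y along it and the silhouette, z up
- coupler_tray: black-topped yellow foam tray, 76 x 152 x 10 mm, fixed on the plywood board (board top 10 mm above the bench); pocket 41 x 112 mm, 5 mm deep, centred, its yellow floor painted with the black silhouette of the air coupler (a broad bar with a narrow neck). Origin: centre of the tray's underside, pocket floor 5 mm and tray top 10 mm above it. x across the tray, y along it and the silhouette, z up
- bolt_tray: black-topped yellow foam tray, 76 x 152 x 10 mm, fixed on the plywood board (board top 10 mm above the bench); pocket 38 x 84 mm, 5 mm deep, centred, its yellow floor painted with the black silhouette of the bolt (a T: head and shank). Origin: centre of the tray's underside, pocket floor 5 mm and tray top 10 mm above it. x across the tray, y along it and the silhouette, z up
- tube_tray: black-topped yellow foam tray, 76 x 152 x 10 mm, fixed on the plywood board (board top 10 mm above the bench); pocket 58 mm across (round), 5 mm deep, centred, its yellow floor painted with the black silhouette of the tube's end (a ring). Origin: centre of the tray's underside, pocket floor 5 mm and tray top 10 mm above it. x across the tray, y along it and the silhouette, z up
- rusty_bolt: small brown rusty hex bolt lying on the plywood board among the things, 18 wide x 42 long x 17 mm high, to be left where it lies. Origin: centre of its underside; y along its length, x across it, z up

How it is judged:
By the outcome, as a careful person would: the job done as asked, in the order asked, and still so for the second after the job is handed in, with the robot touching nothing.
It also fails if it takes over 96 s, if anything falls off the work surface, if the arm or the gripper's body presses on something with over 40 N, if the wrist force passes 120 N, or if a joint passes its speed limit or range.

## Working session

There is one attempt and no reset: what is moved stays moved. The work goes in short steps, Python scripts to look and compute and a tool call to move; the robot and the scene stay as the last step left them, time stands still between calls to the robot, and variables do not carry over. Pictures are saved under pics/ and viewed, at most 14 in all, crops included, and the job is handed in when it is done.

Besides the shell and the picture viewer there is one more tool, called after "Emit:" as name(argument=value, ...), one argument or row to a line, values as JSON. jog_arm: Moves the arm, as the interface text tells. Its arguments: {"type":"object","properties":{"increments":{"type":"array","items":{"type":"object","properties":{"x":{"type":"number"},"y":{"type":"number"},"z":{"type":"number"},"yaw":{"type":"number"}}}},"hand":{"type":"number"},"newtons":{"type":"number"}},"required":["increments"]}

```bash
mkdir -p pics; ls; cat > h.py <<'E'
from rig import r, optics, close_job
import numpy as np, cv2
NAMES=['punch','coupler','bolt','tube','punch_tray','coupler_tray','bolt_tray','tube_tray','rusty_bolt']
def px2world(f,u,v,z):
    K=np.array(f['K']);T=np.array(f['camera_from_world'])
    a=(u-K[0,2])/K[0,0];b=(v-K[1,2])/K[1,1]
    x,y=a,b
    for _ in range(20):
        s=1+f['k1']*(x*x+y*y);x,y=a/s,b/s
    d=T[:3,:3].T@np.array([x,-y,-1]);c=-T[:3,:3].T@T[:3,3]
    return c+d*(z-c[2])/d[2]
def w2px(f,p):
    K=np.array(f['K']);T=np.array(f['camera_from_world'])
    q=T[:3,:3]@np.array(p,float)+T[:3,3];x,y=q[0]/-q[2],-q[1]/-q[2]
    s=1+f['k1']*(x*x+y*y);return np.array([K[0,0]*x*s+K[0,2],K[1,1]*y*s+K[1,2]])
E
python3 - <<'E'
from h import *
s=r.get_state();print({k:np.round(s[k],3) for k in s})
for n in ['scene','top']:
    f=optics.grab_frame(n);cv2.imwrite(f'pics/{n}0.png',f['image'])
    T=np.array(f['camera_from_world']);print(n,np.round(f['K'],1).tolist(),f['k1'],'c',np.round(-T[:3,:3].T@T[:3,3]),np.round(T[:3,:3],2).tolist())
    for m in NAMES:
        print(m,[(np.round(b['extent']).astype(int).tolist(),round(b['score'],2)) for b in optics.boxes_of(f,m)][:3])
print(r.get_state()['t'])
E
```

```text
pics
{'t': np.float64(0.0), 'joint_pos': array([-1.48 ,  0.327, -0.194,  1.052,  0.   ,  1.437]), 'qvel': array([ 0.001,  0.   ,  0.   , -0.   , -0.001, -0.001]), 'joint_torque': array([-1.0000e-03, -4.4340e+01,  2.6244e+01,  1.6000e-02, -0.0000e+00,
       -0.0000e+00]), 'ee_pos': array([ 122.558, -535.567,  230.488]), 'orientation': array([ 0.994,  0.112,  0.   , -0.001]), 'force': array([0.016, 0.476, 0.237]), 'moment': array([-0.064,  0.001, -0.014]), 'finger_force': np.float64(0.0), 'opening': np.float64(85.19)}
scene [[618.3, 0.0, 320.5], [0.0, 618.3, 230.2], [0.0, 0.0, 1.0]] -0.11269748428992014 c [-44. 617. 840.] [[-0.8, -0.61, 0.01], [0.39, -0.5, 0.77], [-0.46, 0.62, 0.63]]
punch [([324, 258, 372, 287], 0.59)]
coupler [([226, 336, 278, 373], 0.78), ([294, 297, 326, 323], 0.61), ([300, 179, 378, 218], 0.51)]
bolt [([294, 298, 327, 326], 0.7)]
tube [([381, 211, 403, 243], 0.62)]
punch_tray []
coupler_tray [([265, 212, 342, 260], 0.91)]
bolt_tray [([160, 272, 234, 336], 0.74)]
tube_tray [([217, 232, 301, 283], 0.83)]
rusty_bolt [([218, 234, 301, 283], 0.35)]
top [[605.2, 0.0, 324.6], [0.0, 605.2, 242.5], [0.0, 0.0, 1.0]] -0.017420501449864387 c [ 406. -142. 1304.] [[-0.02, -1.0, -0.0], [0.99, -0.02, 0.11], [-0.11, 0.0, 0.99]]
punch [([289, 284, 339, 300], 0.79)]
coupler [([165, 284, 211, 299], 0.62)]
bolt [([242, 289, 272, 301], 0.46)]
tube [([379, 282, 399, 302], 0.46)]
punch_tray [([382, 177, 427, 252], 0.7)]
coupler_tray [([316, 187, 352, 259], 0.87)]
bolt_tray []
tube_tray [([258, 177, 306, 251], 0.59)]
rusty_bolt [([431, 286, 450, 298], 0.42)]
1.0
```

View pics/scene0.png

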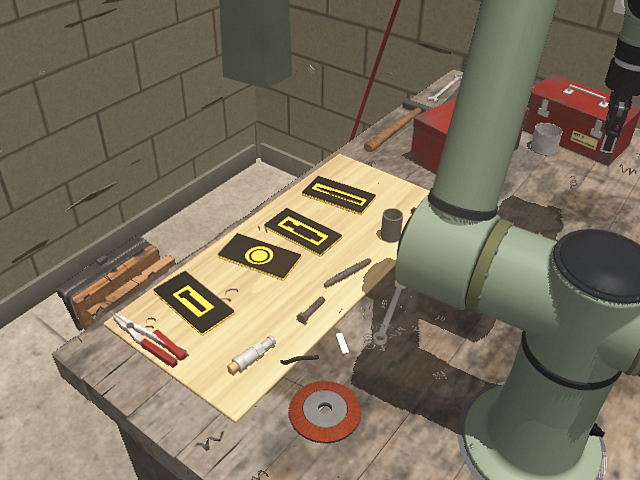

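View pics/top0.png

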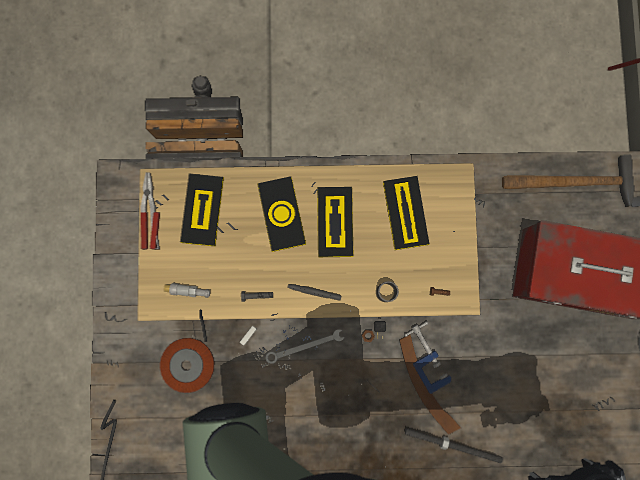

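The top view shows the trays: bolt at (202,209), tube at (281,213), coupler at (335,222), punch at (406,212). The items are coupler (187,290), bolt (257,295), punch (315,292), tube (387,290) and rusty bolt (440,292). The scene view agrees with this layout. Next I'll segment both views and triangulate.

```bash
cat > seg.py <<'E'
from h import *
from scipy.optimize import least_squares
def blob(f,c,rad,kind):
    im=f['image'];hsv=cv2.cvtColor(im,cv2.COLOR_BGR2HSV).astype(int)
    # plywood: warm hue, bright
    if kind=='tray': m=(hsv[...,2]<75)|((hsv[...,1]>170)&(hsv[...,2]>100))
    else: 
        lab=cv2.cvtColor(im,cv2.COLOR_BGR2LAB).astype(int)
        ring=np.array([130,0,0]); m=(lab[...,2]<143)|(hsv[...,2]<110)|(hsv[...,1]>170)
    m=m.astype(np.uint8)
    k=np.zeros_like(m);cv2.circle(k,tuple(map(int,c)),rad,1,-1)
    m=cv2.morphologyEx(m&k,cv2.MORPH_CLOSE,np.ones((3,3),np.uint8)); m=cv2.morphologyEx(m,cv2.MORPH_OPEN,np.ones((2,2),np.uint8)) 
    cs,_=cv2.findContours(m,cv2.RETR_EXTERNAL,cv2.CHAIN_APPROX_NONE)
    return max(cs,key=cv2.contourArea)[:,0,:].astype(float)
def rect(f,cont,z):
    p=np.array([px2world(f,u,v,z)[:2] for u,v in cont],np.float32)
    (cx,cy),(w,h),a=cv2.minAreaRect(p)
    if w>h: w,h,a=h,w,a-90
    # long axis direction angle (deg, world)
    return np.round([cx,cy,w,h,(a+90)%180],1), cv2.boxPoints(((cx,cy),(w,h),a))
def tri(fs,uv):
    return least_squares(lambda p:np.concatenate([w2px(f,p)-q for f,q in zip(fs,uv)]),[450,-100,20.]).x
TOP=dict(bolt_tray=(202,209),tube_tray=(281,213),coupler_tray=(335,222),punch_tray=(406,212),coupler=(187,290),bolt=(257,295),punch=(315,292),tube=(387,290),rusty_bolt=(440,292))
E
python3 - <<'E'
from seg import *
t=optics.grab_frame('top');s=optics.grab_frame('scene')
cv2.imwrite('pics/top1.png',cv2.resize(t['image'][160:320,130:480],None,fx=2.28,fy=2.28,interpolation=cv2.INTER_CUBIC))
SC=dict(bolt_tray=(194,303),tube_tray=(259,256),coupler_tray=(303,232),punch_tray=(339,195),coupler=(252,354),bolt=(311,310),punch=(348,272),tube=(392,224))
for n,c in TOP.items():
    tr='tray' in n; z=20 if tr else 20
    b=blob(t,c,46 if tr else 30,'tray' if tr else 'o'); R,bx=rect(t,b,z)
    out=[n,'top',R]
    if n in SC:
        b2=blob(s,SC[n],52 if tr else 34,'tray' if tr else 'o'); R2,bx2=rect(s,b2,z); out+=['scene',R2]
        if n!='tube':
            m1=w2px(t,[*R[:2],z]);m2=w2px(s,[*R2[:2],z]); out+=['tri',np.round(tri([t,s],[m1,m2]),1)]
    print(*out)
E
```

```text
bolt_tray top [618.  113.9  79.5 152.3 174.1] scene [611.9 122.5  76.8 154.8 173.2] tri [620.  116.2   9.7]
tube_tray top [606.  -55.2  75.2 151.4  11.3] scene [599.9 -48.   80.2 152.5  11.6] tri [607.  -54.8  11.4]
coupler_tray top [ 586.8 -168.8   77.2  150.1  179.7] scene [ 580.4 -160.7   81.7  153.8  179.5] tri [ 587.7 -169.2   10.8]
punch_tray top [ 603.3 -321.6   75.5  151.6    7.9] scene [ 596.9 -313.1   81.9  151.2    7.6] tri [ 604.3 -323.1   11. ]
coupler top [445.6 140.7  24.8  87.5  83. ] scene [445.6 140.7  29.6  90.   85.4] tri [445.6 140.7  20. ]
bolt top [430.5  -0.8  21.1  65.7  89. ] scene [430.3   3.4  20.   72.8  94.3] tri [4.316e+02 3.000e-01 1.640e+01]
punch top [ 393.1 -139.9   32.5   90.6  107.3] scene [ 432.5 -116.8   17.9  119.8   75.7] tri [ 414.3 -127.    20.4]
tube top [ 440.3 -277.    46.6   50.7  178.9] scene [ 417.1 -296.9   92.5  180.9  119.7]
rusty_bolt top [ 376.5 -389.4   12.2   71.9   90.9]
```

View pics/top1.png

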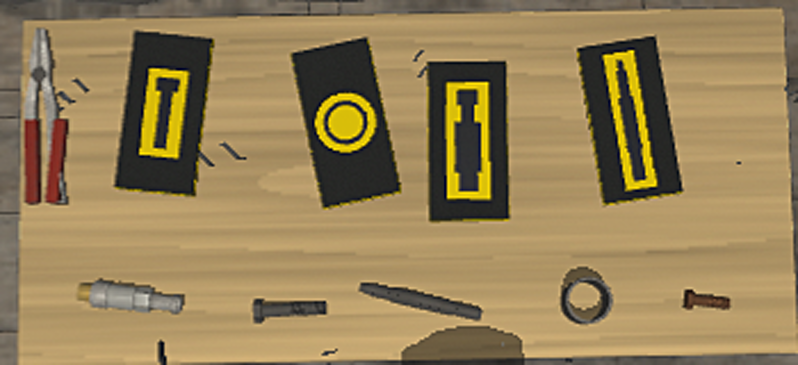

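The crop is clear: the punch runs from (287,285) to (341,298), with an arm shadow just below it. I'll re-segment using low saturation and triangulate the yellow pockets.

```bash
cat >> seg.py <<'E'
def blob2(f,c,rad,kind):
    hsv=cv2.cvtColor(f['image'],cv2.COLOR_BGR2HSV).astype(int);H,S,V=hsv[...,0],hsv[...,1],hsv[...,2]
    if kind=='y': m=(S>190)&(V>120)&(H>18)&(H<35)
    elif kind=='c': m=(S<75)|((S>140)&(V>60))
    else: m=(S<75)
    k=np.zeros(m.shape,np.uint8);cv2.circle(k,tuple(map(int,c)),rad,1,-1)
    m=m.astype(np.uint8)&k
    m=cv2.morphologyEx(m,cv2.MORPH_OPEN,np.ones((2,2),np.uint8))
    m=cv2.morphologyEx(m,cv2.MORPH_CLOSE,np.ones((5,5),np.uint8))
    cs,_=cv2.findContours(m,cv2.RETR_EXTERNAL,cv2.CHAIN_APPROX_NONE)
    return max(cs,key=cv2.contourArea)[:,0,:].astype(float)
SC=dict(bolt_tray=(194,303),tube_tray=(259,256),coupler_tray=(303,232),punch_tray=(339,195),coupler=(252,354),bolt=(311,310),punch=(348,272),tube=(392,224))
E
python3 - <<'E'
from seg import *
t=optics.grab_frame('top');s=optics.grab_frame('scene')
for n,c in TOP.items():
    tr='tray' in n; k='y' if tr else ('c' if n=='coupler' else 'g')
    z=dict(bolt=20,punch=17,coupler=22,tube=70,rusty_bolt=18).get(n,15)
    b=blob2(t,c,34 if tr else 29,k); R,_=rect(t,b,z); out=[n,'top',R]
    if n in SC and n!='tube':
        b2=blob2(s,SC[n],34,k); R2,_=rect(s,b2,z); out+=['scene',R2]
        out+=['tri',np.round(tri([t,s],[w2px(t,[*R[:2],z]),w2px(s,[*R2[:2],z])]),1)]
    print(*out)
# plywood corners
for f,q in ((t,[(139,167),(473,165),(138,320),(479,314)]),(s,[(104,324),(341,155),(236,419)])):
    print([np.round(px2world(f,u,v,10)[:2]) for u,v in q])
v=s['image'].copy()
for n,c in SC.items():
    for p in blob2(s,c,34,'y' if 'tray' in n else ('c' if n=='coupler' else 'g')): v[int(p[1]),int(p[0])]=(255,0,255)
cv2.imwrite('pics/s2.png',cv2.resize(v[150:420,90:430],None,fx=2.2,fy=2.2))
E
```

```text
Traceback (most recent call last):
  File "seg.py", line 34, in blob2
    return max(cs,key=cv2.contourArea)[:,0,:].astype(float)
           ~~~^^^^^^^^^^^^^^^^^^^^^^^^
ValueError: max() iterable argument is empty
```

```bash
python3 - <<'E'
from seg import *
t=optics.grab_frame('top');s=optics.grab_frame('scene')
v=s['image'].copy()
for n,c in TOP.items():
    if n=='rusty_bolt': continue
    tr='tray' in n; k='y' if tr else ('c' if n=='coupler' else 'g')
    z=dict(bolt=20,punch=17,coupler=22,tube=70).get(n,15)
    try:
        b=blob2(t,c,34 if tr else 29,k); R,_=rect(t,b,z); out=[n,'top',R]
        b2=blob2(s,SC[n],34,k); R2,_=rect(s,b2,z); out+=['scene',R2]
        if n!='tube': out+=['tri',np.round(tri([t,s],[w2px(t,[*R[:2],z]),w2px(s,[*R2[:2],z])]),1)]
        for p in b2: v[int(p[1]),int(p[0])]=(255,0,255)
        print(*out)
    except ValueError as e: print(n,e)
for f,q in ((t,[(139,167),(473,165),(138,320),(479,314)]),(s,[(104,324),(341,155),(236,419)])):
    print([np.round(px2world(f,u,v_,10)[:2]).tolist() for u,v_ in q])
cv2.imwrite('pics/s2.png',cv2.resize(v[150:420,90:430],None,fx=2.2,fy=2.2))
E
```

```text
bolt_tray max() iterable argument is empty
tube_tray max() iterable argument is empty
coupler_tray max() iterable argument is empty
punch_tray max() iterable argument is empty
coupler top [445.6 143.2  24.6  90.   83. ] scene [443.5 145.7  34.3 126.5  88.1] tri [445.6 143.8  18.7]
bolt top [430.5  -0.9  21.1  65.7  89. ] scene [404.3   1.1  89.5 150.9  90.4] tri [420.5  -5.9   4.8]
punch top [ 437.9 -122.7   13.9  114.1   76. ] scene [ 400.8 -116.3   87.1  162.3   80.2] tri [ 424.9 -130.6   -6.5]
tube top [ 434.9 -271.7   40.5   44.8   88.9] scene [ 389.9 -238.9   90.4  179.1  114. ]
[[718.0, 257.0], [709.0, -472.0], [386.0, 255.0], [386.0, -470.0]]
[[708.0, 256.0], [702.0, -466.0], [385.0, 253.0]]
```

View pics/s2.png

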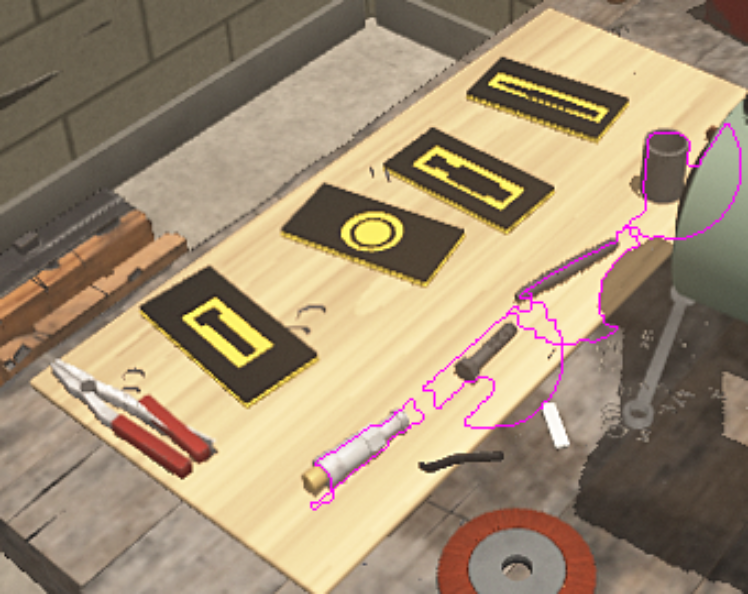

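```bash
sed -i "s/m=(S>190)&(V>120)&(H>18)&(H<35)/m=(S>120)\&(V>110)\&(H>20)\&(H<36)/" seg.py; python3 - <<'E'
from seg import *
t=optics.grab_frame('top');s=optics.grab_frame('scene')
for n in ['bolt_tray','tube_tray','coupler_tray','punch_tray']:
    for f,c in ((t,TOP[n]),(s,SC[n])):
        hsv=cv2.cvtColor(f['image'],cv2.COLOR_BGR2HSV)[c[1]-22:c[1]+22,c[0]-22:c[0]+22].reshape(-1,3).astype(int)
        q=hsv[(hsv[:,1]>100)&(hsv[:,2]>100)]; 
    try:
        R,_=rect(t,blob2(t,TOP[n],34 if n!='punch_tray' else 38,'y'),15);R2,_=rect(s,blob2(s,SC[n],38,'y'),15)
        print(n,R,R2,np.round(tri([t,s],[w2px(t,[*R[:2],15]),w2px(s,[*R2[:2],15])]),1))
    except ValueError: print(n,np.percentile(q,[10,50,90],axis=0).tolist())
S=r.get_state();print(S['t'],S['ee_pos'],S['orientation'])
from scipy.spatial.transform import Rotation as Ro
print(Ro.from_quat(S['orientation']).as_matrix().round(3))
E
```

```text
bolt_tray [619.2 117.   38.2  83.8 173.2] [617.7 117.4  37.4  82.4 173.3] [619.  116.9  13.9]
tube_tray [606.6 -54.2  54.4  56.   88.9] [596.2 -47.5  70.7 140.7  11.5] [606.2 -54.9   4.6]
coupler_tray [ 587.3 -169.1   40.9  110.6  178.9] [ 585.7 -168.3   38.4  110.4  179.6] [ 587.1 -169.4   13.7]
punch_tray [ 604.2 -322.9   30.1  131.4    7.9] [ 595.7 -322.7   29.   143.1    9. ] [ 601.9 -325.2   11.3]
1.4 [ 122.6195795  -536.18151948  231.28814368] [9.93689522e-01 1.12165653e-01 4.39776442e-06 1.48452996e-05]
[[ 0.975  0.223  0.   ]
 [ 0.223 -0.975 -0.   ]
 [ 0.     0.    -1.   ]]
```

Both views put the pocket floors at about z = 14 and the board at about 10, which matches the text. Now I'll go above the punch.

```bash
cat > go.py <<'E'
import sys
from h import *
from scipy.spatial.transform import Rotation as Ro
# usage: go.py x y z phi_deg : shift in tool axes (m) and yaw to put the TCP there with tool x at world angle phi
x,y,z,p=map(float,sys.argv[1:5]);S=r.get_state();M=Ro.from_quat(S['orientation']).as_matrix()
d=M.T@(np.array([x,y,z])-S['ee_pos']);ph=np.arctan2(M[1,0],M[0,0])
print('t',round(S['t'],2),'d',np.round(d/1000,4),'yaw',round(-((np.deg2rad(p)-ph+np.pi)%(2*np.pi)-np.pi),3),'phi',round(np.rad2deg(ph),1),'j6',round(S['joint_pos'][5],2),'open',round(S['opening'],1),'F',np.round(S['force'],1),S['ee_pos'].round(1))
E
python3 go.py 438 -123 70 76
```

```text
t 1.4 d [ 0.3995 -0.3325  0.1613] yaw -1.102 phi 12.9 j6 1.44 open 85.6 F [ 0.3 -0.1  0.6] [ 122.6 -536.2  231.3]
```

Emit:
jog_arm(
  increments=[
    {"x":0.4,"y":-0.332,"z":0.131,"yaw":-1.102},
    {"x":0.4,"y":-0.332,"z":0.131,"yaw":-1.102},
    {"x":0.4,"y":-0.332,"z":0.131,"yaw":-1.102},
    {"x":0.4,"y":-0.332,"z":0.131,"yaw":-1.102},
    {"x":0.4,"y":-0.332,"z":0.131,"yaw":-1.102},
    {"x":0.4,"y":-0.332,"z":0.131,"yaw":-1.102},
    {"x":0.4,"y":-0.332,"z":0.131,"yaw":-1.102},
    {"x":0.4,"y":-0.332,"z":0.131,"yaw":-1.102},
    {"x":0.4,"y":-0.332,"z":0.131,"yaw":-1.102},
    {"x":0.4,"y":-0.332,"z":0.131,"yaw":-1.102},
    {"x":0.4,"y":-0.332,"z":0.131,"yaw":-1.102},
    {"x":0.4,"y":-0.332,"z":0.131,"yaw":-1.102},
    {"x":0.4,"y":-0.332,"z":0.131,"yaw":-1.102},
    {"x":0.4,"y":-0.332,"z":0.131,"yaw":-1.102},
    {"x":0.4,"y":-0.332,"z":0.131,"yaw":-1.102},
  ],
  hand=0.0,
  newtons=60,
)

```text
t: 2.9
ee_pos: [438.2, -124.5, 100.6]
orientation: [0.789, 0.615, 0.0, 0.0]
force: [0.7, -1.0, 0.1]
opening: 43.0
finger_force: 0.0
```

```bash
python3 go.py 438 -123 16 76; python3 - <<'E'
from h import *
t=optics.grab_frame('top');s=optics.grab_frame('scene')
a=cv2.resize(t['image'][220:320,240:400],None,fx=2.5,fy=2.5);b=cv2.resize(s['image'][150:310,270:430],(400,400))
o=np.zeros((400,800,3),np.uint8);o[:250,:400]=a;o[:,400:]=b
cv2.imwrite('pics/p1.png',o)
E
```

```text
t 2.9 d [ 0.0014 -0.0006  0.0846] yaw -0.002 phi 75.9 j6 1.38 open 43.0 F [ 0.7 -1.   0.1] [ 438.2 -124.5  100.6]
```

View pics/p1.png

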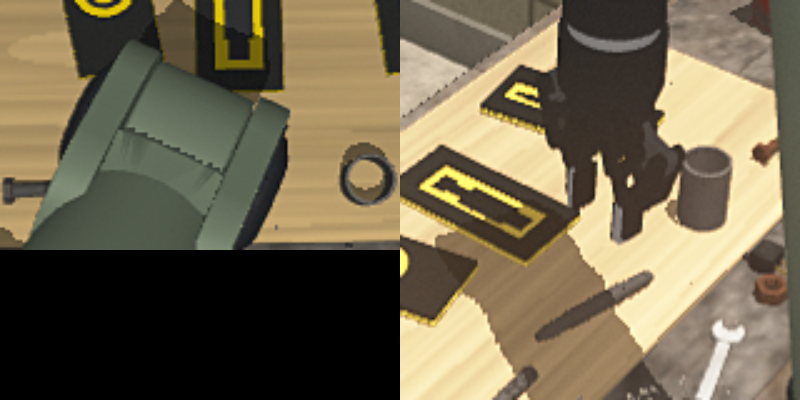

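The fingers are open over the punch, whose length in the crop runs (537,335)–(650,280). The closing axis lies across it. Going down.

Emit:
jog_arm(
  increments=[
    {"x":0.001,"z":0.04},
    {"x":0.001,"z":0.06},
    {"x":0.001,"z":0.075},
    {"x":0.001,"z":0.0845},
    {"x":0.001,"z":0.0845},
    {"x":0.001,"z":0.0845},
  ],
)

```text
schema error: expected keys x, y, z, yaw
```

Emit:
jog_arm(
  increments=[
    {"z":0},
    {"z":0},
    {"z":0},
    {"z":0},
    {"z":0},
    {"z":0},
    {"z":0},
  ],
  hand=1,
  newtons=60,
)

```text
schema error: expected keys x, y, z, yaw
```

Emit:
jog_arm(
  increments=[
    {"z":-0.02},
    {"z":-0.05},
    {"z":-0.06},
    {"z":-0.06},
    {"z":-0.06},
  ],
)

```text
schema error: expected keys x, y, z, yaw
```

```bash
python3 go.py 604.2 -322.7 75 7.9; python3 - <<'E'
from h import *
s=optics.grab_frame('scene')
cv2.imwrite('pics/p2.png',cv2.resize(s['image'][150:330,270:450],(600,600)))
E
```

```text
t 3.0 d [-0.1519  0.2092  0.0257] yaw 1.187 phi 75.9 j6 1.38 open 42.7 F [ 0.3 -0.8 -0. ] [ 438.3 -124.4  100.6]
```

View pics/p2.png

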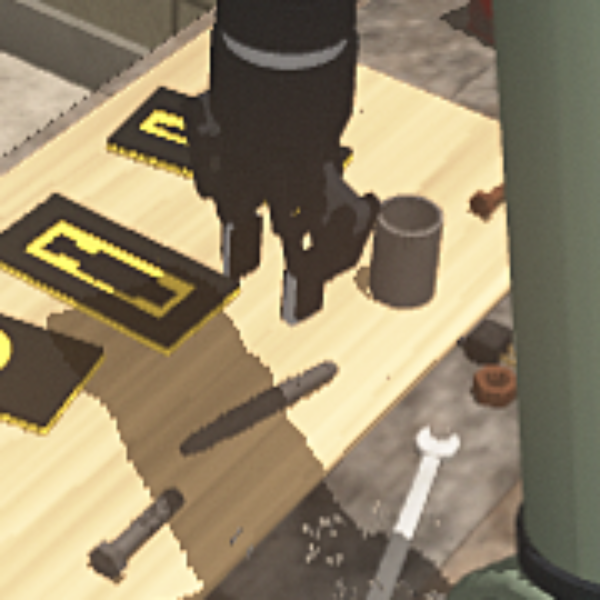

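All four keys are required in each row, so nothing moved: the gripper is still above the punch. Repeating with full rows.

Emit:
jog_arm(
  increments=[
    {"x":0.001,"y":0,"z":0.04,"yaw":0},
    {"x":0.001,"y":0,"z":0.06,"yaw":0},
    {"x":0.001,"y":0,"z":0.075,"yaw":0},
    {"x":0.001,"y":0,"z":0.0845,"yaw":0},
    {"x":0.001,"y":0,"z":0.0845,"yaw":0},
    {"x":0.001,"y":0,"z":0.0845,"yaw":0},
  ],
)

```text
t: 3.65
ee_pos: [439.0, -122.7, 16.2]
orientation: [0.788, 0.616, 0.0, 0.0]
force: [0.6, -0.6, -0.1]
opening: 42.5
finger_force: 0.0
```

Emit:
jog_arm(
  increments=[
    {"x":0,"y":0,"z":0,"yaw":0},
    {"x":0,"y":0,"z":0,"yaw":0},
    {"x":0,"y":0,"z":0,"yaw":0},
    {"x":0,"y":0,"z":0,"yaw":0},
    {"x":0,"y":0,"z":0,"yaw":0},
    {"x":0,"y":0,"z":0,"yaw":0},
  ],
  hand=1,
  newtons=60,
)

```text
t: 4.25
ee_pos: [439.5, -122.7, 16.8]
orientation: [0.788, 0.616, 0.0, 0.001]
force: [-1.0, 0.0, 5.1]
opening: 12.3
finger_force: 58.9
```

Emit:
jog_arm(
  increments=[
    {"x":0,"y":0,"z":-0.02,"yaw":0},
    {"x":0,"y":0,"z":-0.05,"yaw":0},
    {"x":0,"y":0,"z":-0.06,"yaw":0},
    {"x":0,"y":0,"z":-0.06,"yaw":0},
    {"x":0,"y":0,"z":-0.06,"yaw":0},
  ],
)

```text
t: 4.75
ee_pos: [438.6, -122.3, 75.5]
orientation: [0.788, 0.616, 0.0, 0.0]
force: [0.6, -0.5, -0.1]
opening: 12.2
finger_force: 58.8
```

```bash
python3 go.py 604.2 -322.7 75 7.9; python3 - <<'E'
from h import *
s=optics.grab_frame('scene')
cv2.imwrite('pics/p3.png',cv2.resize(s['image'][150:330,270:450],(600,600)))
E
```

```text
t 4.75 d [-0.1545  0.2091  0.0005] yaw 1.189 phi 76.0 j6 1.38 open 12.2 F [ 0.6 -0.5 -0.1] [ 438.6 -122.3   75.5]
```

View pics/p3.png

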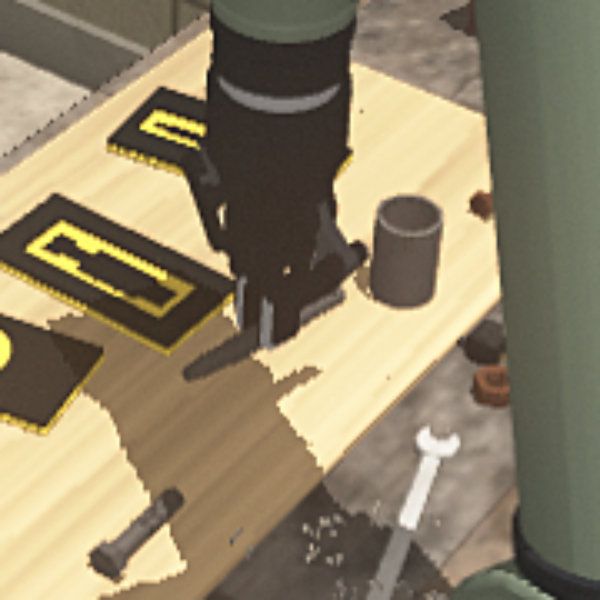

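The punch is held level, about 12 mm across the pads. Over to its tray.

Emit:
jog_arm(
  increments=[
    {"x":-0.1545,"y":0.209,"z":-0.01,"yaw":1.189},
    {"x":-0.1545,"y":0.209,"z":-0.01,"yaw":1.189},
    {"x":-0.1545,"y":0.209,"z":-0.01,"yaw":1.189},
    {"x":-0.1545,"y":0.209,"z":-0.01,"yaw":1.189},
    {"x":-0.1545,"y":0.209,"z":-0.01,"yaw":1.189},
    {"x":-0.1545,"y":0.209,"z":-0.01,"yaw":1.189},
    {"x":-0.1545,"y":0.209,"z":-0.01,"yaw":1.189},
    {"x":-0.1545,"y":0.209,"z":-0.01,"yaw":1.189},
    {"x":-0.1545,"y":0.209,"z":-0.01,"yaw":1.189},
    {"x":-0.1545,"y":0.209,"z":-0.01,"yaw":1.189},
    {"x":-0.1545,"y":0.209,"z":-0.01,"yaw":1.189},
    {"x":-0.1545,"y":0.209,"z":-0.01,"yaw":1.189},
  ],
)

```text
t: 6.0
ee_pos: [604.2, -322.6, 85.6]
orientation: [0.998, 0.07, -0.0, -0.0]
force: [0.5, -0.6, -0.9]
opening: 12.6
finger_force: 58.9
```

```bash
python3 go.py 604.2 -322.7 22 7.9
```

```text
t 6.0 d [0.     0.0001 0.0636] yaw 0.001 phi 8.0 j6 2.4 open 12.6 F [ 0.5 -0.6 -0.9] [ 604.2 -322.6   85.6]
```

Emit:
jog_arm(
  increments=[
    {"x":0,"y":0,"z":0.03,"yaw":0},
    {"x":0,"y":0,"z":0.05,"yaw":0},
    {"x":0,"y":0,"z":0.06,"yaw":0},
    {"x":0,"y":0,"z":0.063,"yaw":0},
    {"x":0,"y":0,"z":0.063,"yaw":0},
    {"x":0,"y":0,"z":0.063,"yaw":0},
  ],
)

```text
t: 6.6
ee_pos: [605.2, -323.4, 24.0]
orientation: [0.998, 0.069, 0.001, 0.001]
force: [-0.7, -0.4, -1.6]
opening: 12.4
finger_force: 58.9
```

Emit:
jog_arm(
  increments=[
    {"x":0,"y":0,"z":0,"yaw":0},
    {"x":0,"y":0,"z":0,"yaw":0},
    {"x":0,"y":0,"z":0,"yaw":0},
    {"x":0,"y":0,"z":0,"yaw":0},
    {"x":0,"y":0,"z":-0.03,"yaw":0},
    {"x":0,"y":0,"z":-0.08,"yaw":0},
    {"x":0,"y":0,"z":-0.08,"yaw":0},
    {"x":0,"y":0,"z":-0.08,"yaw":0},
  ],
  hand=0.0,
)

```text
t: 7.4
ee_pos: [605.5, -323.6, 104.8]
orientation: [0.998, 0.069, 0.002, 0.001]
force: [-0.2, 0.2, -1.2]
opening: 42.6
finger_force: 0.0
```

```bash
python3 go.py 445.6 142 100 83
```

```text
t 7.4 d [-0.0944 -0.4832  0.0032] yaw -1.311 phi 7.9 j6 2.41 open 42.6 F [-0.2  0.2 -1.2] [ 605.5 -323.6  104.8]
```

Emit:
jog_arm(
  increments=[
    {"x":-0.0945,"y":-0.483,"z":0.003,"yaw":-1.311},
    {"x":-0.0945,"y":-0.483,"z":0.003,"yaw":-1.311},
    {"x":-0.0945,"y":-0.483,"z":0.003,"yaw":-1.311},
    {"x":-0.0945,"y":-0.483,"z":0.003,"yaw":-1.311},
    {"x":-0.0945,"y":-0.483,"z":0.003,"yaw":-1.311},
    {"x":-0.0945,"y":-0.483,"z":0.003,"yaw":-1.311},
    {"x":-0.0945,"y":-0.483,"z":0.003,"yaw":-1.311},
    {"x":-0.0945,"y":-0.483,"z":0.003,"yaw":-1.311},
    {"x":-0.0945,"y":-0.483,"z":0.003,"yaw":-1.311},
    {"x":-0.0945,"y":-0.483,"z":0.003,"yaw":-1.311},
    {"x":-0.0945,"y":-0.483,"z":0.003,"yaw":-1.311},
    {"x":-0.0945,"y":-0.483,"z":0.003,"yaw":-1.311},
    {"x":-0.0945,"y":-0.483,"z":0.003,"yaw":-1.311},
    {"x":-0.0945,"y":-0.483,"z":0.003,"yaw":-1.311},
  ],
  hand=-0.3,
)

```text
t: 8.8
ee_pos: [444.6, 141.5, 99.4]
orientation: [0.75, 0.662, -0.0, -0.0]
force: [-0.2, -0.2, -0.6]
opening: 55.5
finger_force: 0.0
```

```bash
python3 go.py 445.6 142 18 83; python3 - <<'E'
from h import *
t=optics.grab_frame('top');s=optics.grab_frame('scene')
o=np.zeros((480,800,3),np.uint8);o[:400,:320]=cv2.resize(t['image'][170:270,370:450],(320,400));o[:,320:]=cv2.resize(s['image'][160:400,200:440],(480,480))
cv2.imwrite('pics/p4.png',o)
E
```

```text
t 8.8 d [0.0007 0.001  0.0814] yaw -0.002 phi 82.9 j6 1.84 open 55.5 F [-0.2 -0.2 -0.6] [444.6 141.5  99.4]
```

View pics/p4.png

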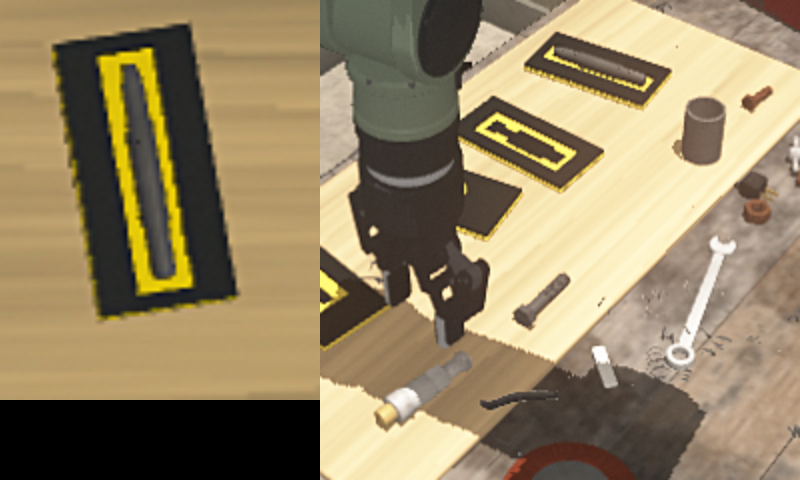

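The punch lies flat in its pocket, spanning (130,65)–(165,278) in the left crop. The gripper is over the coupler, so down and grasp.

Emit:
jog_arm(
  increments=[
    {"x":0.001,"y":0.001,"z":0.04,"yaw":0},
    {"x":0.001,"y":0.001,"z":0.06,"yaw":0},
    {"x":0.001,"y":0.001,"z":0.075,"yaw":0},
    {"x":0.001,"y":0.001,"z":0.082,"yaw":0},
    {"x":0.001,"y":0.001,"z":0.082,"yaw":0},
    {"x":0.001,"y":0.001,"z":0.082,"yaw":0},
  ],
)

```text
t: 9.5
ee_pos: [446.0, 143.3, 18.2]
orientation: [0.749, 0.662, 0.0, 0.0]
force: [1.3, -0.4, -0.1]
opening: 55.9
finger_force: 0.0
```

Emit:
jog_arm(
  increments=[
    {"x":0,"y":0,"z":0,"yaw":0},
    {"x":0,"y":0,"z":0,"yaw":0},
    {"x":0,"y":0,"z":0,"yaw":0},
    {"x":0,"y":0,"z":0,"yaw":0},
    {"x":0,"y":0,"z":0,"yaw":0},
    {"x":0,"y":0,"z":0,"yaw":0},
  ],
  hand=1,
)

```text
t: 10.1
ee_pos: [446.3, 143.6, 18.8]
orientation: [0.749, 0.663, 0.001, 0.001]
force: [-1.1, -0.7, 5.8]
opening: 23.8
finger_force: 59.2
```

Emit:
jog_arm(
  increments=[
    {"x":0,"y":0,"z":-0.02,"yaw":0},
    {"x":0,"y":0,"z":-0.05,"yaw":0},
    {"x":0,"y":0,"z":-0.08,"yaw":0},
    {"x":0,"y":0,"z":-0.08,"yaw":0},
    {"x":0,"y":0,"z":-0.08,"yaw":0},
  ],
)

```text
t: 10.6
ee_pos: [445.9, 143.6, 98.3]
orientation: [0.749, 0.663, 0.001, 0.001]
force: [0.2, -0.5, -2.4]
opening: 23.4
finger_force: 59.4
```

```bash
python3 go.py 587.2 -169.1 97 179.3; python3 - <<'E'
from h import *
s=optics.grab_frame('scene')
cv2.imwrite('pics/p5.png',cv2.resize(s['image'][230:410,190:370],(500,500)))
E
```

```text
t 10.6 d [-0.2932  0.1783  0.0015] yaw -1.68 phi 83.0 j6 1.85 open 23.4 F [ 0.2 -0.5 -2.4] [445.9 143.6  98.3]
```

View pics/p5.png

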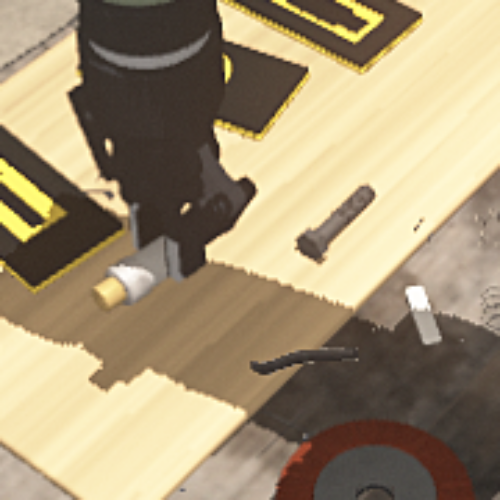

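The coupler is held level. Over to its tray.

Emit:
jog_arm(
  increments=[
    {"x":-0.293,"y":0.178,"z":0,"yaw":-1.68},
    {"x":-0.293,"y":0.178,"z":0,"yaw":-1.68},
    {"x":-0.293,"y":0.178,"z":0,"yaw":-1.68},
    {"x":-0.293,"y":0.178,"z":0,"yaw":-1.68},
    {"x":-0.293,"y":0.178,"z":0,"yaw":-1.68},
    {"x":-0.293,"y":0.178,"z":0,"yaw":-1.68},
    {"x":-0.293,"y":0.178,"z":0,"yaw":-1.68},
    {"x":-0.293,"y":0.178,"z":0,"yaw":-1.68},
    {"x":-0.293,"y":0.178,"z":0,"yaw":-1.68},
    {"x":-0.293,"y":0.178,"z":0,"yaw":-1.68},
    {"x":-0.293,"y":0.178,"z":0,"yaw":-1.68},
    {"x":-0.293,"y":0.178,"z":0,"yaw":-1.68},
    {"x":-0.293,"y":0.178,"z":0,"yaw":-1.68},
    {"x":-0.293,"y":0.178,"z":0,"yaw":-1.68},
    {"x":-0.293,"y":0.178,"z":0,"yaw":-1.68},
  ],
)

```text
t: 12.15
ee_pos: [586.0, -168.8, 97.0]
orientation: [0.007, 1.0, 0.0, -0.001]
force: [-0.7, -0.8, -1.4]
opening: 23.6
finger_force: 59.3
```

```bash
python3 go.py 587.2 -169.1 24 179.3
```

```text
t 12.15 d [-0.0013 -0.0004  0.073 ] yaw -0.002 phi 179.2 j6 -0.39 open 23.6 F [-0.7 -0.8 -1.4] [ 586.  -168.8   97. ]
```

Emit:
jog_arm(
  increments=[
    {"x":-0.001,"y":0,"z":0.03,"yaw":0},
    {"x":-0.001,"y":0,"z":0.055,"yaw":0},
    {"x":-0.001,"y":0,"z":0.067,"yaw":0},
    {"x":-0.001,"y":0,"z":0.073,"yaw":0},
    {"x":-0.001,"y":0,"z":0.073,"yaw":0},
    {"x":-0.001,"y":0,"z":0.073,"yaw":0},
  ],
)

```text
t: 12.75
ee_pos: [588.2, -169.3, 25.6]
orientation: [0.007, 1.0, -0.0, 0.001]
force: [1.1, 0.1, -0.8]
opening: 23.7
finger_force: 59.3
```

Emit:
jog_arm(
  increments=[
    {"x":0,"y":0,"z":0,"yaw":0},
    {"x":0,"y":0,"z":0,"yaw":0},
    {"x":0,"y":0,"z":0,"yaw":0},
    {"x":0,"y":0,"z":0,"yaw":0},
    {"x":0,"y":0,"z":-0.03,"yaw":0},
    {"x":0,"y":0,"z":-0.07,"yaw":0},
    {"x":0,"y":0,"z":-0.07,"yaw":0},
    {"x":0,"y":0,"z":-0.07,"yaw":0},
  ],
  hand=-0.3,
)

```text
t: 13.55
ee_pos: [588.4, -169.4, 96.1]
orientation: [0.006, 1.0, -0.001, 0.001]
force: [-0.4, -0.1, -0.7]
opening: 55.4
finger_force: 0.0
```

```bash
python3 go.py 430.5 -0.9 90 89
```

```text
t 13.55 d [0.1601 0.1665 0.0055] yaw 1.575 phi 179.3 j6 -0.39 open 55.4 F [-0.4 -0.1 -0.7] [ 588.4 -169.4   96.1]
```

Emit:
jog_arm(
  increments=[
    {"x":0.16,"y":0.1665,"z":0.005,"yaw":1.575},
    {"x":0.16,"y":0.1665,"z":0.005,"yaw":1.575},
    {"x":0.16,"y":0.1665,"z":0.005,"yaw":1.575},
    {"x":0.16,"y":0.1665,"z":0.005,"yaw":1.575},
    {"x":0.16,"y":0.1665,"z":0.005,"yaw":1.575},
    {"x":0.16,"y":0.1665,"z":0.005,"yaw":1.575},
    {"x":0.16,"y":0.1665,"z":0.005,"yaw":1.575},
    {"x":0.16,"y":0.1665,"z":0.005,"yaw":1.575},
    {"x":0.16,"y":0.1665,"z":0.005,"yaw":1.575},
    {"x":0.16,"y":0.1665,"z":0.005,"yaw":1.575},
    {"x":0.16,"y":0.1665,"z":0.005,"yaw":1.575},
    {"x":0.16,"y":0.1665,"z":0.005,"yaw":1.575},
    {"x":0.16,"y":0.1665,"z":0.005,"yaw":1.575},
    {"x":0.16,"y":0.1665,"z":0.005,"yaw":1.575},
  ],
  hand=-0.1,
)

```text
t: 14.95
ee_pos: [429.2, -0.4, 89.4]
orientation: [0.713, 0.701, -0.0, -0.0]
force: [0.3, -0.4, -0.0]
opening: 47.0
finger_force: 0.0
```

```bash
python3 go.py 430.5 -0.9 17 89; python3 - <<'E'
from seg import *
t=optics.grab_frame('top');s=optics.grab_frame('scene')
o=np.zeros((480,800,3),np.uint8);o[:400,:320]=cv2.resize(t['image'][170:270,300:380],(320,400));o[:,320:]=cv2.resize(s['image'][160:400,200:440],(480,480))
cv2.imwrite('pics/p6.png',o)
# tube rim circle in top view
b=blob2(t,TOP['tube'],20,'g');print('tube px box',b.min(0),b.max(0),[np.round(x['extent']) for x in optics.boxes_of(t,'tube')])
for z in(10,40,70):print(z,rect(t,b,z)[0])
E
```

```text
t 14.95 d [-0.0005  0.0014  0.0724] yaw 0.002 phi 89.1 j6 1.41 open 47.0 F [ 0.3 -0.4 -0. ] [ 4.292e+02 -4.000e-01  8.940e+01]
tube px box [377. 282.] [399. 302.] [array([377., 282., 402., 302.])]
10 [ 436.3 -278.    42.5   47.    88.9]
40 [ 435.6 -274.9   41.5   45.9   88.9]
70 [ 434.9 -271.7   40.5   44.8   88.9]
```

View pics/p6.png

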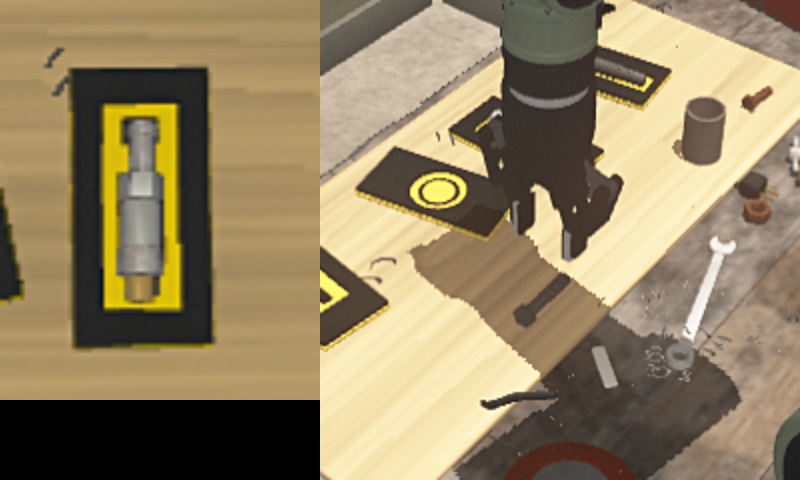

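The coupler lies along its silhouette, and the gripper is over the bolt. Grasping it now.

Emit:
jog_arm(
  increments=[
    {"x":0,"y":0.001,"z":0.035,"yaw":0},
    {"x":0,"y":0.001,"z":0.055,"yaw":0},
    {"x":0,"y":0.001,"z":0.068,"yaw":0},
    {"x":0,"y":0.001,"z":0.0725,"yaw":0},
    {"x":0,"y":0.001,"z":0.0725,"yaw":0},
    {"x":0,"y":0.001,"z":0.0725,"yaw":0},
  ],
)

```text
t: 15.7
ee_pos: [431.1, -0.6, 17.8]
orientation: [0.713, 0.701, 0.0, 0.0]
force: [0.5, -0.7, -0.1]
opening: 47.2
finger_force: 0.0
```

Emit:
jog_arm(
  increments=[
    {"x":0,"y":0,"z":0,"yaw":0},
    {"x":0,"y":0,"z":0,"yaw":0},
    {"x":0,"y":0,"z":0,"yaw":0},
    {"x":0,"y":0,"z":0,"yaw":0},
    {"x":0,"y":0,"z":0,"yaw":0},
    {"x":0,"y":0,"z":0,"yaw":0},
  ],
  hand=1,
)

```text
t: 16.3
ee_pos: [431.5, -0.6, 18.3]
orientation: [0.713, 0.701, 0.001, 0.001]
force: [-0.8, -0.7, 5.9]
opening: 20.3
finger_force: 59.1
```

Emit:
jog_arm(
  increments=[
    {"x":0,"y":0,"z":-0.02,"yaw":0},
    {"x":0,"y":0,"z":-0.05,"yaw":0},
    {"x":0,"y":0,"z":-0.08,"yaw":0},
    {"x":0,"y":0,"z":-0.08,"yaw":0},
    {"x":0,"y":0,"z":-0.08,"yaw":0},
  ],
)

```text
t: 16.8
ee_pos: [431.3, -0.6, 98.0]
orientation: [0.713, 0.701, 0.001, 0.001]
force: [0.0, 0.1, -0.8]
opening: 20.4
finger_force: 58.9
```

```bash
python3 go.py 619.0 116.9 97 173.3
```

```text
t 16.8 d [0.1206 0.1857 0.0014] yaw -1.471 phi 89.0 j6 1.41 open 20.4 F [ 0.   0.1 -0.8] [431.3  -0.6  98. ]
```

Emit:
jog_arm(
  increments=[
    {"x":0.1206,"y":0.1857,"z":0,"yaw":-1.471},
    {"x":0.1206,"y":0.1857,"z":0,"yaw":-1.471},
    {"x":0.1206,"y":0.1857,"z":0,"yaw":-1.471},
    {"x":0.1206,"y":0.1857,"z":0,"yaw":-1.471},
    {"x":0.1206,"y":0.1857,"z":0,"yaw":-1.471},
    {"x":0.1206,"y":0.1857,"z":0,"yaw":-1.471},
    {"x":0.1206,"y":0.1857,"z":0,"yaw":-1.471},
    {"x":0.1206,"y":0.1857,"z":0,"yaw":-1.471},
    {"x":0.1206,"y":0.1857,"z":0,"yaw":-1.471},
    {"x":0.1206,"y":0.1857,"z":0,"yaw":-1.471},
    {"x":0.1206,"y":0.1857,"z":0,"yaw":-1.471},
    {"x":0.1206,"y":0.1857,"z":0,"yaw":-1.471},
    {"x":0.1206,"y":0.1857,"z":0,"yaw":-1.471},
    {"x":0.1206,"y":0.1857,"z":0,"yaw":-1.471},
  ],
)

```text
t: 18.2
ee_pos: [618.1, 116.9, 96.9]
orientation: [0.059, 0.998, -0.0, -0.0]
force: [0.2, 0.3, -0.9]
opening: 20.1
finger_force: 59.0
```

```bash
python3 go.py 619.0 116.9 23.5 173.3; python3 - <<'E'
from h import *
s=optics.grab_frame('scene')
cv2.imwrite('pics/p7.png',cv2.resize(s['image'][200:360,110:270],(480,480)))
E
```

```text
t 18.2 d [-0.0009  0.0001  0.0734] yaw -0.001 phi 173.3 j6 0.19 open 20.1 F [ 0.2  0.3 -0.9] [618.1 116.9  96.9]
```

View pics/p7.png

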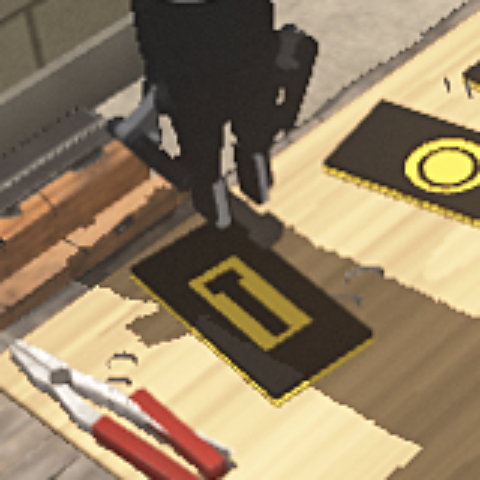

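The opening stays at 20 mm with 59 N, and a dark bolt end shows between the fingers near (268,232). Lowering it into the pocket.

Emit:
jog_arm(
  increments=[
    {"x":-0.001,"y":0,"z":0.03,"yaw":0},
    {"x":-0.001,"y":0,"z":0.055,"yaw":0},
    {"x":-0.001,"y":0,"z":0.067,"yaw":0},
    {"x":-0.001,"y":0,"z":0.0735,"yaw":0},
    {"x":-0.001,"y":0,"z":0.0735,"yaw":0},
    {"x":-0.001,"y":0,"z":0.0735,"yaw":0},
  ],
)

```text
t: 18.85
ee_pos: [620.2, 116.9, 24.7]
orientation: [0.058, 0.998, 0.0, 0.001]
force: [0.2, -0.4, -0.1]
opening: 20.1
finger_force: 59.0
```

Emit:
jog_arm(
  increments=[
    {"x":0,"y":0,"z":0,"yaw":0},
    {"x":0,"y":0,"z":0,"yaw":0},
    {"x":0,"y":0,"z":0,"yaw":0},
    {"x":0,"y":0,"z":0,"yaw":0},
    {"x":0,"y":0,"z":-0.03,"yaw":0},
    {"x":0,"y":0,"z":-0.08,"yaw":0},
    {"x":0,"y":0,"z":-0.12,"yaw":0},
    {"x":0,"y":0,"z":-0.12,"yaw":0},
    {"x":0,"y":0,"z":-0.12,"yaw":0},
  ],
  hand=-0.2,
)

```text
t: 19.75
ee_pos: [620.2, 116.9, 145.1]
orientation: [0.058, 0.998, 0.0, 0.001]
force: [-0.3, -0.2, 0.1]
opening: 51.0
finger_force: 0.0
```

```bash
python3 go.py 435.5 -274 140 90
```

```text
t 19.75 d [ 0.1379 -0.4098  0.0045] yaw 1.454 phi 173.3 j6 0.19 open 51.0 F [-0.3 -0.2  0.1] [620.2 116.9 145.1]
```

Emit:
jog_arm(
  increments=[
    {"x":0.138,"y":-0.41,"z":0.004,"yaw":1.454},
    {"x":0.138,"y":-0.41,"z":0.004,"yaw":1.454},
    {"x":0.138,"y":-0.41,"z":0.004,"yaw":1.454},
    {"x":0.138,"y":-0.41,"z":0.004,"yaw":1.454},
    {"x":0.138,"y":-0.41,"z":0.004,"yaw":1.454},
    {"x":0.138,"y":-0.41,"z":0.004,"yaw":1.454},
    {"x":0.138,"y":-0.41,"z":0.004,"yaw":1.454},
    {"x":0.138,"y":-0.41,"z":0.004,"yaw":1.454},
    {"x":0.138,"y":-0.41,"z":0.004,"yaw":1.454},
    {"x":0.138,"y":-0.41,"z":0.004,"yaw":1.454},
    {"x":0.138,"y":-0.41,"z":0.004,"yaw":1.454},
    {"x":0.138,"y":-0.41,"z":0.004,"yaw":1.454},
    {"x":0.138,"y":-0.41,"z":0.004,"yaw":1.454},
    {"x":0.138,"y":-0.41,"z":0.004,"yaw":1.454},
    {"x":0.138,"y":-0.41,"z":0.004,"yaw":1.454},
  ],
  hand=-1,
)

```text
t: 21.25
ee_pos: [434.7, -273.7, 139.7]
orientation: [0.706, 0.708, -0.0, -0.0]
force: [0.1, -0.6, 0.5]
opening: 85.5
finger_force: 0.0
```

```bash
python3 go.py 435.5 -274 28 90; python3 - <<'E'
from h import *
t=optics.grab_frame('top');s=optics.grab_frame('scene')
o=np.zeros((500,800,3),np.uint8);o[:400,:320]=cv2.resize(t['image'][160:260,165:245],(320,400));o[:480,320:]=cv2.resize(s['image'][120:280,280:440],(480,480))
cv2.imwrite('pics/p8.png',o)
E
```

```text
t 21.25 d [-0.0003  0.0008  0.1117] yaw 0.002 phi 90.1 j6 0.86 open 85.5 F [ 0.1 -0.6  0.5] [ 434.7 -273.7  139.7]
```

View pics/p8.png

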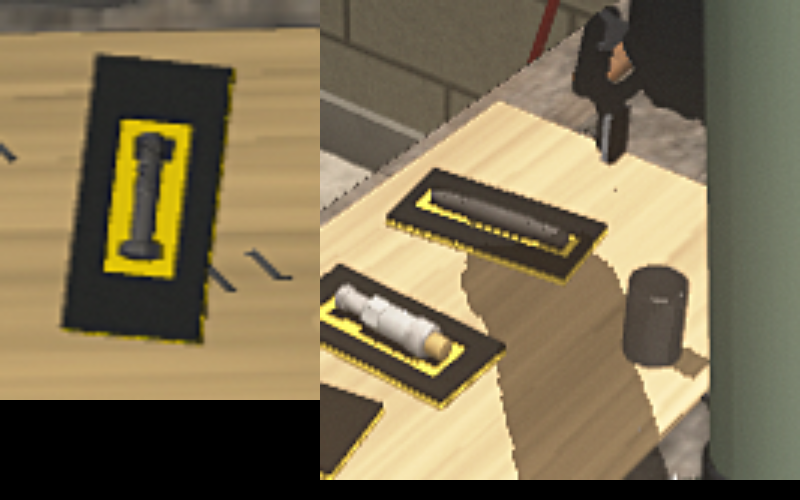

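The bolt lies in its pocket, with its head at the other end from the silhouette, which is allowed. The gripper is above the tube, so down and grasp.

Emit:
jog_arm(
  increments=[
    {"x":0,"y":0.001,"z":0.03,"yaw":0},
    {"x":0,"y":0.001,"z":0.055,"yaw":0},
    {"x":0,"y":0.001,"z":0.08,"yaw":0},
    {"x":0,"y":0.001,"z":0.1,"yaw":0},
    {"x":0,"y":0.001,"z":0.112,"yaw":0},
    {"x":0,"y":0.001,"z":0.112,"yaw":0},
    {"x":0,"y":0.001,"z":0.112,"yaw":0},
  ],
)

```text
t: 22.05
ee_pos: [435.8, -274.5, 28.2]
orientation: [0.707, 0.707, 0.0, 0.0]
force: [0.0, 0.1, 0.4]
opening: 85.7
finger_force: 0.0
```

Emit:
jog_arm(
  increments=[
    {"x":0,"y":0,"z":0,"yaw":0},
    {"x":0,"y":0,"z":0,"yaw":0},
    {"x":0,"y":0,"z":0,"yaw":0},
    {"x":0,"y":0,"z":0,"yaw":0},
    {"x":0,"y":0,"z":0,"yaw":0},
    {"x":0,"y":0,"z":0,"yaw":0},
    {"x":0,"y":0,"z":0,"yaw":0},
  ],
  hand=1,
)

```text
t: 22.75
ee_pos: [435.9, -274.7, 28.7]
orientation: [0.707, 0.707, 0.0, 0.001]
force: [-0.9, -0.0, 5.6]
opening: 40.7
finger_force: 60.0
```

Emit:
jog_arm(
  increments=[
    {"x":0,"y":0,"z":-0.02,"yaw":0},
    {"x":0,"y":0,"z":-0.05,"yaw":0},
    {"x":0,"y":0,"z":-0.08,"yaw":0},
    {"x":0,"y":0,"z":-0.08,"yaw":0},
    {"x":0,"y":0,"z":-0.08,"yaw":0},
  ],
)

```text
t: 23.25
ee_pos: [435.7, -274.5, 108.1]
orientation: [0.707, 0.707, 0.0, 0.001]
force: [-0.4, 0.6, -2.0]
opening: 40.7
finger_force: 61.1
```

```bash
python3 go.py 606.5 -54.7 108 90
```

```text
t 23.25 d [2.198e-01 1.708e-01 1.000e-04] yaw 0.0 phi 90.0 j6 0.87 open 40.7 F [-0.4  0.6 -2. ] [ 435.7 -274.5  108.1]
```

Emit:
jog_arm(
  increments=[
    {"x":0.03,"y":0.023,"z":0,"yaw":0},
    {"x":0.06,"y":0.047,"z":0,"yaw":0},
    {"x":0.09,"y":0.07,"z":0,"yaw":0},
    {"x":0.12,"y":0.093,"z":0,"yaw":0},
    {"x":0.15,"y":0.117,"z":0,"yaw":0},
    {"x":0.18,"y":0.14,"z":0,"yaw":0},
    {"x":0.205,"y":0.16,"z":0,"yaw":0},
    {"x":0.22,"y":0.171,"z":0,"yaw":0},
    {"x":0.22,"y":0.171,"z":0,"yaw":0},
    {"x":0.22,"y":0.171,"z":0,"yaw":0},
    {"x":0.22,"y":0.171,"z":0,"yaw":0},
  ],
)

```text
t: 24.35
ee_pos: [605.3, -55.3, 107.1]
orientation: [0.708, 0.707, -0.001, -0.001]
force: [-0.7, -1.1, -0.8]
opening: 41.0
finger_force: 61.2
```

```bash
python3 go.py 606.5 -54.7 34 90
```

```text
t 24.35 d [0.0006 0.0013 0.0731] yaw -0.001 phi 89.9 j6 1.36 open 41.0 F [-0.7 -1.1 -0.8] [605.3 -55.3 107.1]
```

Emit:
jog_arm(
  increments=[
    {"x":0,"y":0.001,"z":0.03,"yaw":0},
    {"x":0,"y":0.001,"z":0.055,"yaw":0},
    {"x":0,"y":0.001,"z":0.067,"yaw":0},
    {"x":0,"y":0.001,"z":0.0735,"yaw":0},
    {"x":0,"y":0.001,"z":0.0735,"yaw":0},
    {"x":0,"y":0.001,"z":0.0735,"yaw":0},
  ],
)

```text
t: 24.95
ee_pos: [608.1, -54.9, 35.2]
orientation: [0.707, 0.707, 0.0, 0.001]
force: [-0.2, -0.1, -2.3]
opening: 40.4
finger_force: 61.3
```

Emit:
jog_arm(
  increments=[
    {"x":0,"y":0,"z":0,"yaw":0},
    {"x":0,"y":0,"z":0,"yaw":0},
    {"x":0,"y":0,"z":0,"yaw":0},
    {"x":0,"y":0,"z":0,"yaw":0},
    {"x":0,"y":0,"z":0,"yaw":0},
    {"x":0,"y":0,"z":-0.03,"yaw":0},
    {"x":0,"y":0,"z":-0.08,"yaw":0},
    {"x":0,"y":0,"z":-0.12,"yaw":0},
    {"x":0,"y":0,"z":-0.15,"yaw":0},
    {"x":0,"y":0,"z":-0.15,"yaw":0},
  ],
  hand=-1,
)

```text
t: 25.95
ee_pos: [610.6, -54.8, 189.7]
orientation: [0.707, 0.707, 0.002, 0.004]
force: [1.5, -0.0, 0.5]
opening: 85.6
finger_force: 0.0
```

Emit:
jog_arm(
  increments=[
    {"x":0,"y":0.05,"z":0,"yaw":0},
    {"x":0,"y":0.1,"z":0,"yaw":0},
    {"x":0,"y":0.15,"z":0,"yaw":0},
    {"x":0,"y":0.2,"z":0,"yaw":0},
    {"x":0,"y":0.2,"z":0,"yaw":0},
    {"x":0,"y":0.2,"z":0,"yaw":0},
    {"x":0,"y":0.2,"z":0,"yaw":0},
  ],
)

```text
t: 26.65
ee_pos: [806.6, -54.1, 182.7]
orientation: [0.707, 0.707, -0.001, -0.001]
force: [-0.1, 0.0, -0.2]
opening: 85.5
finger_force: 0.0
```

That sent the arm outward over the trays; I'll bring it back towards the base so the top view is clear.

Emit:
jog_arm(
  increments=[
    {"x":0,"y":-0.45,"z":-0.1,"yaw":0},
    {"x":0,"y":-0.45,"z":-0.1,"yaw":0},
    {"x":0,"y":-0.45,"z":-0.1,"yaw":0},
    {"x":0,"y":-0.45,"z":-0.1,"yaw":0},
    {"x":0,"y":-0.45,"z":-0.1,"yaw":0},
    {"x":0,"y":-0.45,"z":-0.1,"yaw":0},
    {"x":0,"y":-0.45,"z":-0.1,"yaw":0},
    {"x":0,"y":-0.45,"z":-0.1,"yaw":0},
    {"x":0,"y":-0.45,"z":-0.1,"yaw":0},
    {"x":0,"y":-0.45,"z":-0.1,"yaw":0},
    {"x":0,"y":-0.45,"z":-0.1,"yaw":0},
    {"x":0,"y":-0.45,"z":-0.1,"yaw":0},
    {"x":0,"y":-0.45,"z":-0.1,"yaw":0},
  ],
)

```text
t: 27.95
ee_pos: [358.3, -54.4, 284.1]
orientation: [0.707, 0.707, 0.0, 0.0]
force: [-0.6, 0.1, 0.8]
opening: 85.0
finger_force: 0.0
```

```bash
python3 - <<'E'
from h import *
t=optics.grab_frame('top');s=optics.grab_frame('scene')
o=np.zeros((600,800,3),np.uint8);o[:310]=cv2.resize(t['image'][165:305,120:481],(800,310));o[310:600,:480]=cv2.resize(s['image'][165:345,140:438],(480,290))
cv2.imwrite('pics/p9.png',o)
E
```

```text
(no output)
```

View pics/p9.png

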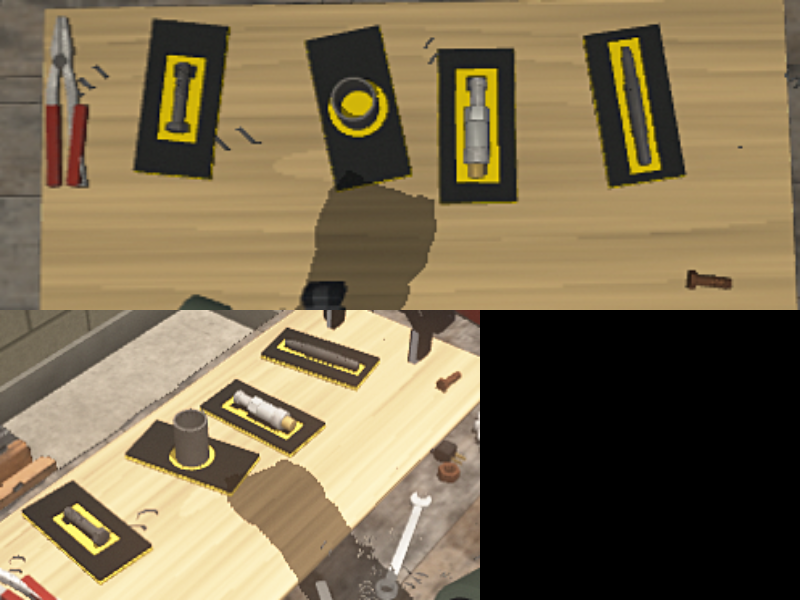

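All four things sit in their own pockets with the tube upright, and the rusty bolt has not moved. Handing in.

```bash
python3 -c "
from rig import close_job
print(close_job())"
```

```text
the job is handed in; nothing more can be done
None
```

I put the punch, coupler, bolt and tube away in their own trays in the order asked, with the tube standing upright and the rusty bolt left alone; the job is handed in at about 28 s.

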